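# Clip a fresh pad of bread tickets onto the bakery's clipboard

## Robot

A 6-joint arm with a two-finger parallel gripper is mounted at the origin on the work surface. World frame = base frame: x ahead of the robot, y to its left, z up, the work surface at z = 0. Lengths are in m, angles in degrees, forces in N, time in s.
With the tool pointing down it reaches from about 0.275 to 0.775 m from the base axis. Payload 14.6 kg.
Tool frame: the origin (TCP) lies midway between the tips of the shut fingers; the grasp point (between the pads) lies behind it (r.grip_point_offset is the z of the grasp point in the tool frame, in m); z points along the fingers, y is the line along which they close (so a half turn about z gives the same grasp; the last joint's range is limited). The gripper opens to 85 mm and grips with 20 to 120 N. Pads are 22 mm wide; open, the fingers measure 114 mm over their backs; the gripper's body (76 mm by 85 mm) begins 54 mm behind the grasp point. The pads swing forward as they close: fully open they stand 13 mm farther back than shut.
Start: joints at [67.133, 15.075, -2.767, 72.158, 0, 81.102], TCP at [0.127, 0.509, 0.231] pointing down, gripper open.
Joint ranges: [-151.79, 151.79], [-50.71, 97.33], [-67.44, 78.34], [-121.81, 120.89], [-77.56, 73.72], [-180, 180]. Speed limits (degrees/s): [108.29, 108.29, 147.25, 159.86, 180, 180].

## Interface

Orientations are given as [roll, pitch, yaw] about the fixed x, y, z axes, in that order (R = Rz(yaw) Ry(pitch) Rx(roll)).
In Python, from bench import telemetry, optics, job, r gives the robot as it stands.
- The arm moves only by the shell command python3 -m jog 'ROWS' [FORCE]. ROWS is JSON, a list of rows, each a list of 7 numbers: the turn, a rotation vector about the world's x, y, z in rad, then the shift along the world's x, y, z in mm, then the opening, from 0 (shut) to 1 (fully open). A call has 1 to 20 rows; each row is the pose to reach, as a shift and turn from the pose commanded when the call began; what a row does not reach only later rows make up. A row lasts 1/10 s, in which the tool goes at most 50 mm and 8.59 degrees, less where a joint would pass 70% of its speed; a pose out of reach is approached as far as the arm can. A call with a gripper value outside its range is refused whole. The fingers move at their own pace and stop on an object; FORCE is the grip in N (left out, the last holds). Time passes only in rows, so rows that repeat a pose let the fingers close. It gives the time, the measured TCP pose, the force, the opening and the grip force at its end, in the units of the state.
- telemetry.observe(): the state, without advancing time (a new reading comes with each control period).
- optics.grab_frame(name): name is "scene" or "top"; returns the picture (420x560x3 uint8, blue, green, red); there is no depth.
- optics.camera_model(name): a dict with "mtx" (3x3 intrinsics, pixels), "R" (3x3) and "t" (3): a world point X has camera coordinates R X + t. Camera axes: x right, y down, z forward; pixel columns grow to the right and rows downward; lengths in m; the calibration is good to about 2 mm. A picture is of the moment at which its call begins. camera_model takes no time and is no camera call.
- job.sign_off(): hands the job in; it is judged then, once.
The state is a dict: "clock": time; "qpos": joint angles; "joint_vel": joint speeds; "effort": joint torques, N m; "tool_pos": TCP position; "tcp_rot": TCP orientation; "wrist_force": force on the tool from outside, world axes, zero at the start; "ft_torque": the same for the moment, N m; "gripper_width": finger opening in m; "grasp_force": force on a finger pad.
Only numpy, scipy, OpenCV 4.12 (cv2) and the standard library are available. Lean on these libraries where they do the work, as an engineer would, in place of code of your own. Each camera call takes 0.05 s, during which the arm holds its last target. There are 200 camera calls.

## Task

Load the small pad of bread tickets into the clipboard: hold the clip's thumb tab down with one fingertip and, while it is held, push the pad under the open jaw with the other until it sits squarely home against the clip's two stops, then let go so that the jaw closes on the pad. Only press and push: do not pick up or tip the pad, and leave the other things on the table where they are.

Things in the scene. Friction and masses are not known exactly. Their poses are not given: they have to be found in the camera images.
- clipboard: Small tan-brown hardboard clipboard, 150 mm (its x) by 112 mm (its y) by 6 mm thick, lying flat, weighted so that it does not move. Origin: centre of its underside; its top face is at z = 6 mm. Its +x points to the end with the steel lever clip, which is symmetric about y = 0, 60 mm wide and 26 mm tall above the board.
- hinge (a point): Clip's hinge axis at mid width: along the clipboard's y, at clipboard x = 35 mm, 12 mm above the board. Barrel 6 mm in diameter; lugs at y = +-27 mm, 15 mm tall. Axes as the clipboard's.
- stops (a point): Point on the board midway between the two stops (upright steel tabs 10 mm tall, at y = +-16 mm), in the plane of their front faces, clipboard x = 30 mm. The pad's bound edge touches them when fully home. Axes as the clipboard's.
- jaw (a point): Middle of the lower side of the jaw's rolled edge, 60 mm wide along y; moves with the clip. Closed it touches the board, 13 mm to -x of the hinge; its front face is then 14.5 mm to -x of the hinge. Lifting, it first swings forward: its front reaches 18 mm to -x of the hinge, so it can nudge back a pad that lies close.
- clip (a joint): Angle of the spring clip (rad): 0 = jaw closed on the bare board, grows as the thumb tab is pressed down and the jaw lifts, 0.85 = tab on its end stop, jaw 13.7 mm open. The jaw clears the 9 mm pad only above 0.60; let go on the pad it rests at about 0.56. It springs shut when released. Pressing the tab's middle takes about 4 N at first, 10 N fully down (15 N nearer the hinge).
- tab (a point): Middle of the clip's thumb tab (moves with it): a steel plate 42 mm wide (y), 17 mm long, to +x of the hinge. At rest it slopes up and away from the hinge at 45 degrees, its middle 18 mm to +x of the hinge and 21 mm above the board. Fully pressed it lies nearly level, from 9 to 26 mm to +x of the hinge, its upper face 4.5 mm above the board.
- ticket_pad: Pad of bread tickets: flat stiff block of cream paper, 32 mm (its x) by 80 mm (its y) by 9 mm thick, 22 g, loose on the clipboard. Origin: centre of its underside. Its +x edge is the dark bound edge that goes under the jaw to the stops; the plain edge, 16 mm to -x of its origin, is the one to push. Starts 4 to 36 mm short of the closed jaw, slightly crooked. Home, its origin is at clipboard x = 14 mm.
- pen: White pen with a blue cap, 132 mm long, 10 mm thick, lying beside the clipboard. Origin: centre of its underside.
- stamp: Rubber stamp standing beside the clipboard, black base 26 x 44 mm, turned wooden handle, 70 mm tall. Origin: centre of its underside.
- receipt_book: Receipt book with mauve cover, 105 x 74 x 12 mm, lying beside the clipboard (larger than the ticket pad and not on the clipboard). Origin: centre of its underside.
- tea_glass: Small tea glass, 54 mm across the rim, 78 mm tall, beside the clipboard. Origin: centre of its underside.
- tape: Roll of brown tape lying flat, 60 mm across, 18 mm tall. Origin: centre of its underside.
- water: Clear water bottle with blue cap, 62 mm across, 210 mm tall, at the right of the table. Origin: centre of its underside.
- tin: Yellow tin, 74 mm across, 110 mm tall, at the left of the table. Origin: centre of its underside.
- dough_scraper: Dough scraper lying flat, steel blade with wooden handle, 93 x 128 x 20 mm, at the left of the table. Origin: underside of its blade's centre.
There are look-alikes about, which are no part of the job. Of the things that look like the ticket_pad, the smallest one is meant.

How it is judged:
By the outcome, as a careful person would: the job done as asked, in the order asked, and still so for the second after the job is handed in, with the robot touching nothing.
It also fails if it takes over 67 s, if anything falls off the work surface, if the arm or the gripper's body presses on something with over 40 N, if the wrist force passes 120 N, or if a joint passes its speed limit or range.

## Working session

There is one attempt and no reset: what is moved stays moved. The work goes in short steps, Python scripts to look and compute and a shell command to move; the robot and the scene stay as the last step left them, time stands still between calls to the robot, and variables do not carry over. Pictures are saved under pics/ and viewed, at most 11 in all, crops included, and the job is handed in when it is done.

```bash
mkdir -p pics; ls
python3 - <<'E'
from bench import telemetry, optics, job, r
import cv2,numpy as np
for n in("scene","top"):
    f=optics.grab_frame(n); cv2.imwrite(f"pics/{n}0.png",f)
    m=optics.camera_model(n); print(n,m)
print(telemetry.observe(), r.grip_point_offset)
E
```

```text
pics
scene {'mtx': array([[466.61481739,   0.        , 287.93567146],
       [  0.        , 466.61481739, 207.76005782],
       [  0.        ,   0.        ,   1.        ]]), 'R': array([[-0.07085269,  0.9974703 ,  0.00573632],
       [ 0.52503877,  0.04218318, -0.85003228],
       [-0.84812392, -0.05721528, -0.52669937]]), 't': array([ 0.02212591, -0.21701668,  1.83347042])}
top {'mtx': array([[380.08874873,   0.        , 282.03712879],
       [  0.        , 380.08874873, 211.61150867],
       [  0.        ,   0.        ,   1.        ]]), 'R': array([[-0.01070114, -0.99970713,  0.02170578],
       [-0.98912637,  0.00739876, -0.14688189],
       [ 0.14667827, -0.02304157, -0.98891586]]), 't': array([-0.0011628 ,  0.49487065,  0.91169404])}
{'clock': 0.1, 'qpos': array([ 6.71321533e+01,  1.50961047e+01, -2.79971256e+00,  7.21591589e+01,
       -7.12651074e-07,  8.11024018e+01]), 'joint_vel': array([ 0.05034557,  0.00953316,  0.04954235,  0.01176285, -0.14731734,
        0.00830958]), 'effort': array([ 3.22820619e-03, -6.38579106e+01,  3.85062003e+01,  1.00663261e-02,
       -1.35216455e-04,  7.30584532e-06]), 'tool_pos': array([0.12664756, 0.50923825, 0.23087574]), 'tcp_rot': array([-1.79945685e+02, -8.50239991e-03,  1.66029747e+02]), 'wrist_force': array([-0.55795622,  0.3051683 , -0.13661067]), 'ft_torque': array([-0.00242303, -0.0023077 , -0.01838976]), 'grasp_force': 0.0, 'gripper_width': 0.08542774697580463} -0.0187
```

View pics/top0.png

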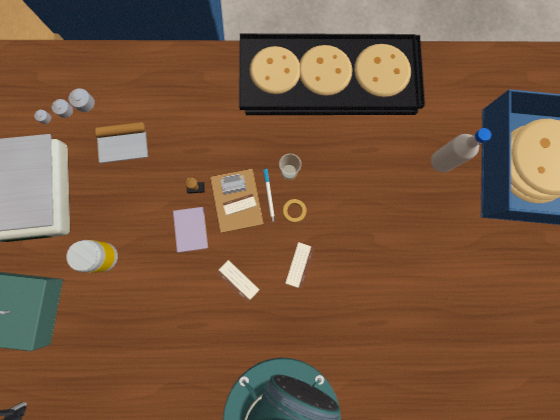

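View pics/scene0.png

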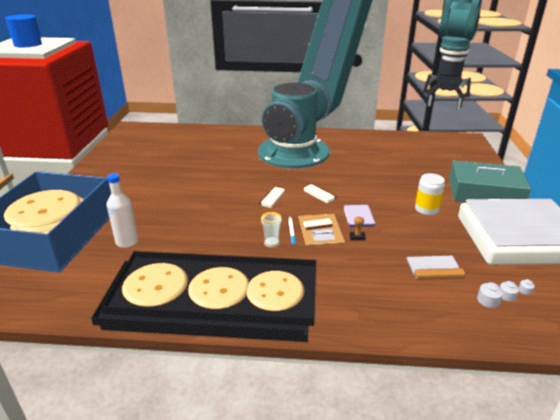

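```bash
cat > h.py <<'E'
import cv2,numpy as np
from bench import telemetry, optics, job, r
def ray(cam,uv,z):
    uv=np.atleast_2d(np.float64(uv)); m=cam
    d=np.c_[(uv-m['mtx'][:2,2])/np.diag(m['mtx'])[:2],np.ones(len(uv))]@m['R']
    c=-m['R'].T@m['t']
    return c+d*((z-c[2])/d[:,2])[:,None]
def proj(cam,X):
    p=(np.atleast_2d(X)@cam['R'].T+cam['t'])@cam['mtx'].T
    return p[:,:2]/p[:,2:]
E
python3 - <<'E'
from h import *
f=cv2.imread('pics/top0.png');cam=optics.camera_model('top')
hsv=cv2.cvtColor(f,cv2.COLOR_BGR2HSV)
print(hsv[225,235],hsv[190,220],hsv[240,235],hsv[206,240], hsv[183,233])
def blob(mask,seed):
    n,l,s,c=cv2.connectedComponentsWithStats(mask); return (l==l[seed[1],seed[0]]).astype(np.uint8)*255
m=cv2.inRange(hsv,(8,60,120),(25,200,255)); 
roi=np.zeros_like(m);roi[160:240,203:268]=255
b=blob(m&roi,(235,222))
h=cv2.convexHull(cv2.findNonZero(b)); R=cv2.boxPoints(cv2.minAreaRect(ray(cam,h[:,0],.006)[:,:2].astype(np.float32)))
rect=cv2.minAreaRect(ray(cam,h[:,0],.006)[:,:2].astype(np.float32)); print('board',rect,R)
p=cv2.inRange(hsv,(0,0,200),(40,90,255))
for s in((240,206),(239,280),(298,265)):
    q=blob(p,s); pts=ray(cam,cv2.findNonZero(q)[:,0],.015 if s[1]<210 else .009)[:,:2].astype(np.float32)
    print('pad',s,cv2.countNonZero(q),cv2.minAreaRect(pts))
crop=cv2.resize(f[160:240,200:280],None,fx=7,fy=7,interpolation=cv2.INTER_CUBIC);cv2.imwrite('pics/c1.png',crop)
E
```

```text
[ 17 128 177] [ 16 125 179] [ 11 159 125] [ 20  32 232] [100   4 179]
board ((0.5238780379295349, 0.11557264626026154), (0.16671155393123627, 0.18865624070167542), 89.7232894897461) [[0.42914844 0.0326734 ]
 [0.6178025  0.03176229]
 [0.61860764 0.19847189]
 [0.42995358 0.199383  ]]
pad (240, 206) 296 ((0.5155715346336365, 0.10253193974494934), (0.023986080661416054, 0.08060216158628464), 17.623502731323242)
pad (239, 280) 581 ((0.32922205328941345, 0.10371993482112885), (0.10625895857810974, 0.03290637582540512), 45.29478073120117)
pad (298, 265) 563 ((0.36481761932373047, -0.04518986493349075), (0.03301163390278816, 0.10617581754922867), 71.50727081298828)
```

View pics/c1.png

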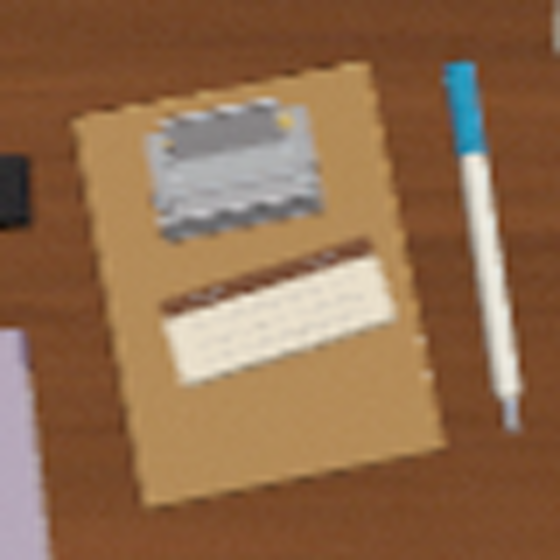

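The crop shows the pad on the clipboard, with its dark bound edge toward the clip. The crop pixels are pad corners about (160,308), (370,238), (397,318), (185,385), and board corners (73,120), (370,62), (445,445), (146,507). There are three candidates: (240,206) on the board at about 80 mm, and (239,280) and (298,265) at about 106 mm each. I choose (240,206), the smallest.

Run:
```python
from h import *
cam=optics.camera_model('top')
px=lambda a:(np.array(a)+.5)/7-.5+[200,160]
B=ray(cam,px([(73,120),(370,62),(445,445),(146,507)]),.006)[:,:2]
P=ray(cam,px([(160,308),(370,238),(397,318),(185,385)]),.015)[:,:2]
e=lambda a:[np.linalg.norm(a[i]-a[i-1])*1e3 for i in range(4)]
print(e(B),e(P))
c=B.mean(0); d=(B[0]+B[1]-B[2]-B[3]); y2=(B[0]+B[3]-B[1]-B[2])
yaw=np.arctan2(d[1],d[0]); print('c',c,'yaw',np.degrees(yaw),np.degrees(np.arctan2(-y2[0],y2[1])))
R=np.array([[np.cos(yaw),-np.sin(yaw)],[np.sin(yaw),np.cos(yaw)]])
Pb=(P-c)@R*1e3; print('pad in board',Pb,Pb.mean(0))
dp=P[0]-P[1]; print('pad yaw rel',np.degrees(np.arctan2(-dp[0],dp[1])-yaw))
C=ray(cam,px([(160,237),(322,212)]),.008)[:,:2]; print('clip front',(C-c)@R*1e3)
for x in(52,57,-30,-45): print(x,c+R@[x/1e3,0])
```

```text
[np.float64(147.333718074497), np.float64(112.2667336008544), np.float64(146.87015250953348), np.float64(110.93153559381716)] [np.float64(29.925673014508046), np.float64(80.5476711857745), np.float64(31.3830268064903), np.float64(80.56839672519038)]
c [0.53114783 0.11084286] yaw 11.056812084055586 11.221366706717115
pad in board [[ -4.3364718   36.39202571]
 [  6.02342832 -43.48663103]
 [-25.10814077 -47.45144854]
 [-34.02373883  32.62213426]] [-14.36123077  -5.4809799 ]
pad yaw rel 7.389753286504853
clip front [[ 23.13451894  32.31872277]
 [ 20.56948036 -27.87645053]]
52 [0.58218258 0.12081554]
57 [0.58708976 0.12177445]
-30 [0.5017047  0.10508939]
-45 [0.48698314 0.10221266]
```

```bash
python3 -m jog '[[0,0,-0.3,100,-98,0,1],[0,0,-0.6,200,-196,0,1],[0,0,-0.9,300,-293,-30,1],[0,0,-1.133,411,-401,-80,1],[0,0,-1.133,411,-401,-80,1],[0,0,-1.133,411,-401,-80,1],[0,0,-1.133,411,-401,-80,1],[0,0,-1.133,411,-401,-80,1],[0,0,-1.133,411,-401,-80,1],[0,0,-1.133,411,-401,-80,1],[0,0,-1.133,411,-401,-80,1],[0,0,-1.133,411,-401,-80,1],[0,0,-1.133,411,-401,-80,1],[0,0,-1.133,411,-401,-80,1],[0,0,-1.133,411,-401,-80,1],[0,0,-1.133,411,-401,-80,1],[0,0,-1.133,411,-401,-80,1]]' 20
```

```text
clock: 1.8
tool_pos: [0.5373, 0.1092, 0.1516]
tcp_rot: [180.0, 0.0, 101.2]
wrist_force: [0.3, 0.1, -0.4]
gripper_width: 0.0854
grasp_force: 0.0
```

```bash
python3 -m jog '[[0.0067,-0.0343,0,0,-1,-35,1],[0.0067,-0.0343,0,0,-1,-70,1],[0.0067,-0.0343,0,0,-1,-105,1],[0.0067,-0.0343,0,0,-1,-105,1],[0.0067,-0.0343,0,0,-1,-105,1],[0.0067,-0.0343,0,0,-1,-105,1]]'
python3 - <<'E'
from h import *
a=optics.grab_frame('top');b=optics.grab_frame('scene')
A=cv2.resize(a[150:250,190:290],(560,560),interpolation=cv2.INTER_CUBIC)
Bc=cv2.resize(b[180:260,280:380],(700,560),interpolation=cv2.INTER_CUBIC)
cv2.imwrite('pics/a2.png',A);cv2.imwrite('pics/b2.png',Bc)
E
```

```text
clock: 2.4
tool_pos: [0.5388, 0.1077, 0.0481]
tcp_rot: [177.9, 0.0, 101.1]
wrist_force: [1.4, 0.2, 1.1]
gripper_width: 0.0855
grasp_force: 0.0
```

View pics/b2.png

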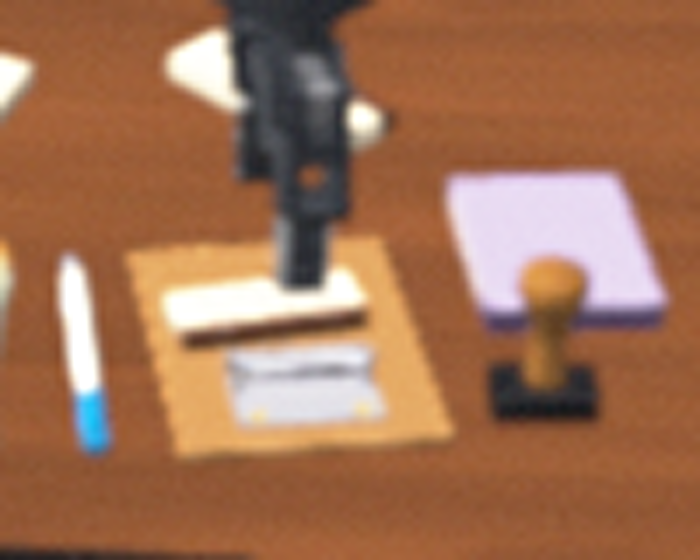

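View pics/a2.png

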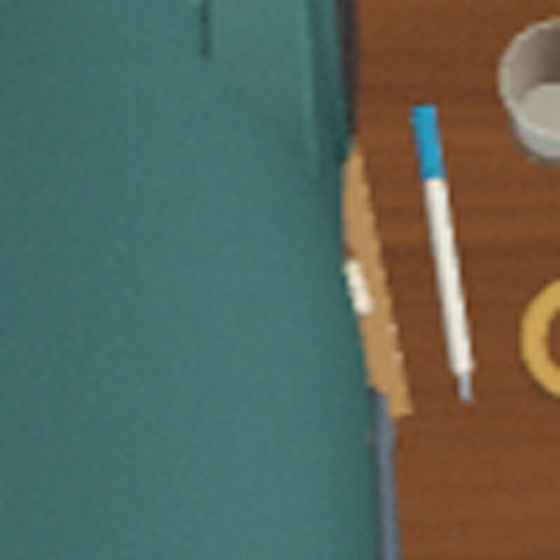

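The scene crop shows finger A's tip at crop (302,285), hanging above the clip with the pad behind it. The top view is blocked by the arm. I'll check the tip against its predicted projection.

Run:
```python
from h import *
cam=optics.camera_model('scene'); s=telemetry.observe(); print(s['tool_pos'],s['tcp_rot'])
from scipy.spatial.transform import Rotation as Ro
R=Ro.from_euler('xyz',s['tcp_rot'],degrees=True).as_matrix(); print(R)
for off in(0,-.007,-.013,-.018):
  for yy in(.0427,.057):
    X=s['tool_pos']+R@[0,yy,off]; print(off,yy,X,(proj(cam,X)-[280,180]+.5)*7)
c=np.array([.5311,.1108]);t=np.radians(11.1);Rb=np.array([[np.cos(t),-np.sin(t)],[np.sin(t),np.cos(t)]])
for n,x,y,z in(('tabmid',53,0,27),('tabend',59,0,33),('padfrontL',6,-43.5,15),('padfrontR',-4.3,36.4,15),('bdL',75,-56,6),('bdR',75,56,6)):
    w=c+Rb@[x/1e3,y/1e3]; print(n,(proj(cam,[*w,z/1e3])-[280,180]+.5)*7)
```

```text
[0.53878642 0.10762127 0.04792506] [1.77850999e+02 2.46104047e-02 1.01124992e+02]
[[-1.92949964e-01  9.80515392e-01  3.68765235e-02]
 [ 9.81208503e-01  1.92830082e-01  6.81414136e-03]
 [-4.29532579e-04  3.74983467e-02 -9.99296597e-01]]
0 0.0427 [0.58065443 0.11585511 0.04952624] [[300.80036368 324.24345183]]
0 0.057 [0.5946758  0.11861258 0.05006246] [[307.53697887 343.1452545 ]]
-0.007 0.0427 [0.58039629 0.11580741 0.05652131] [[301.46903016 309.35022952]]
-0.007 0.057 [0.59441766 0.11856488 0.05705754] [[308.23007294 328.16057036]]
-0.013 0.0427 [0.58017503 0.11576653 0.06251709] [[302.04500394 296.52155374]]
-0.013 0.057 [0.5941964  0.118524   0.06305332] [[308.82711614 315.25250477]]
-0.018 0.0427 [0.57999065 0.11573246 0.06751358] [[302.52699204 285.78622289]]
-0.018 0.057 [0.59401202 0.11848993 0.0680498 ] [[309.32675557 304.45030709]]
tabmid [[311.03752633 374.52633438]]
tabend [[314.5384033 370.7464295]]
padfrontL [[185.62184936 340.79778158]]
padfrontR [[369.23000377 314.89569704]]
bdL [[180.91060691 458.26071333]]
bdR [[455.62448035 439.29800777]]
```

```bash
python3 -m jog '[[0,0,0,-1,0,-10,1],[0,0,0,-1,0,-20,1],[0,0,0,-1,0,-26,1],[0,0,0,-1,0,-30,1],[0,0,0,-1,0,-30,1],[0,0,0,-1,0,-30,1]]' && python3 -m jog '[[0,0,0,0,0,-3,1],[0,0,0,0,0,-6,1],[0,0,0,0,0,-8,1],[0,0,0,0,0,-8,1],[0,0,0,0,0,-8,1]]'; python3 -m jog '[[0,0,0,0,0,-2,1],[0,0,0,0,0,-4,1],[0,0,0,0,0,-4,1],[0,0,0,0,0,-4,1]]'; python3 -c "
from h import *
s=telemetry.observe();print(s['ft_torque'])"
```

```text
clock: 3.1
tool_pos: [0.5368, 0.1075, 0.0163]
tcp_rot: [178.0, 0.0, 101.1]
wrist_force: [-0.7, 0.3, -0.1]
gripper_width: 0.085
grasp_force: 0.0
clock: 3.6
tool_pos: [0.537, 0.1075, 0.0085]
tcp_rot: [178.0, 0.0, 101.1]
wrist_force: [-0.4, 0.2, 4.5]
gripper_width: 0.0851
grasp_force: 2.1
clock: 4.0
tool_pos: [0.5374, 0.1075, 0.0047]
tcp_rot: [177.9, 0.0, 101.1]
wrist_force: [0.9, -0.1, 6.6]
gripper_width: 0.0852
grasp_force: 2.8
[ 0.12252128 -0.41280858 -0.03629431]
```

```bash
for i in 1 2 ; do python3 -m jog '[[0,0,0,0,0,-2,1],[0,0,0,0,0,-3,1],[0,0,0,0,0,-3,1],[0,0,0,0,0,-3,1]]'; python3 -c "
from h import *
s=telemetry.observe();print(s['ft_torque'])";done
```

```text
clock: 4.4
tool_pos: [0.5375, 0.1075, 0.0018]
tcp_rot: [177.9, 0.0, 101.1]
wrist_force: [0.8, 0.3, 7.3]
gripper_width: 0.0852
grasp_force: 3.5
[ 0.15487248 -0.48316556  0.03082426]
clock: 4.8
tool_pos: [0.5372, 0.1075, -0.0012]
tcp_rot: [177.9, 0.0, 101.1]
wrist_force: [-2.2, -0.3, 9.4]
gripper_width: 0.0856
grasp_force: 4.8
[ 0.04724097 -0.22320663 -0.03132467]
```

```bash
for i in 1 2 ; do python3 -m jog '[[0,0,0,0,0,-1,1],[0,0,0,0,0,-1.5,1],[0,0,0,0,0,-1.5,1],[0,0,0,0,0,-1.5,1]]'; done
python3 - <<'E'
from h import *
b=optics.grab_frame('scene')
cv2.imwrite('pics/b3.png',cv2.resize(b[190:250,290:365],(750,600),interpolation=cv2.INTER_CUBIC))
E
```

```text
clock: 5.2
tool_pos: [0.5368, 0.1075, -0.0027]
tcp_rot: [178.0, 0.0, 101.1]
wrist_force: [-4.1, -1.8, 12.6]
gripper_width: 0.0854
grasp_force: 6.4
clock: 5.6
tool_pos: [0.5364, 0.1074, -0.004]
tcp_rot: [178.0, 0.0, 101.1]
wrist_force: [-8.1, -2.0, 19.5]
gripper_width: 0.0853
grasp_force: 9.5
```

View pics/b3.png

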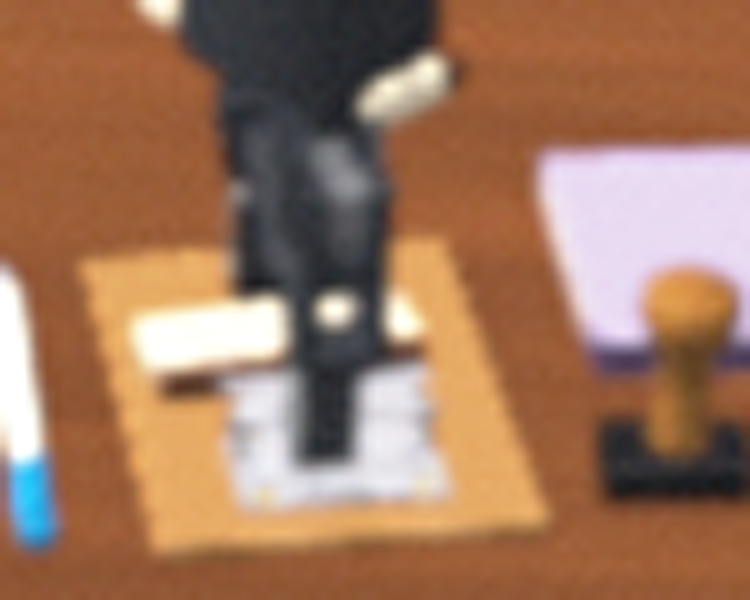

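Run:
```python
from h import *
cam=optics.camera_model('scene')
c=np.array([.5311,.1108]);t=np.radians(11.1);Rb=np.array([[np.cos(t),-np.sin(t)],[np.sin(t),np.cos(t)]])
P=lambda x,y,z:((proj(cam,[*(c+Rb@[x/1e3,y/1e3]),z/1e3])-[290,190]+.5)*10-.5).round(0)[0]
for th in(0,.4,.6,.7,.85):
    a=.85-th; rot=lambda u,v:(35+u*np.cos(a)-v*np.sin(a),18+u*np.sin(a)+v*np.cos(a))
    e=rot(26,-7.5);i=rot(9,-7.5); print(th,np.round(e,1),np.round(i,1),[P(e[0],y,e[1]) for y in(-21,0,21)],P(i[0],0,i[1]))
for x in(50,53,55,57): print(x,[P(x,-4.6,z) for z in(10.5,12.5,15)])
print('bd',P(75,-56,6),P(75,56,6))
```

```text
0 [57.8 32.6] [46.6 19.8] [array([274., 433.]), array([348., 428.]), array([421., 423.])] [338. 442.]
0.4 [61.7 22.6] [46.4 15.2] [array([275., 470.]), array([349., 465.]), array([422., 460.])] [338. 455.]
0.6 [62.  17.2] [45.6 13. ] [array([275., 486.]), array([348., 481.]), array([421., 477.])] [337. 460.]
0.7 [61.8 14.5] [45.  11.9] [array([274., 494.]), array([348., 489.]), array([421., 484.])] [336. 462.]
0.85 [61.  10.5] [44.  10.5] [array([273., 504.]), array([346., 499.]), array([419., 494.])] [335. 464.]
50 [array([323., 477.]), array([324., 471.]), array([324., 464.])]
53 [array([325., 483.]), array([326., 478.]), array([326., 470.])]
55 [array([327., 487.]), array([327., 482.]), array([327., 474.])]
57 [array([328., 491.]), array([328., 486.]), array([329., 478.])]
bd [158. 554.] [550. 527.]
```

Finger A is on the tab at about crop (328,462). The tab's edge is near row 503, which matches the fully pressed prediction of about 499. The pad is unmoved. Now I'll close in steps while shifting +x to keep A on the tab.

```bash
python3 -m jog '[[0,0,0,2,0.4,0.4,0.97],[0,0,0,3.9,0.8,0.8,0.94],[0,0,0,3.9,0.8,0.8,0.94],[0,0,0,3.9,0.8,0.8,0.94],[0,0,0,3.9,0.8,0.8,0.94]]'; python3 -c "
from h import *
s=telemetry.observe();print(s['ft_torque'])"
```

```text
clock: 6.15
tool_pos: [0.5391, 0.1079, -0.0026]
tcp_rot: [178.1, 0.0, 101.1]
wrist_force: [-20.3, -4.1, 38.2]
gripper_width: 0.0804
grasp_force: 18.2
[-0.53985264  2.19031477 -0.0239573 ]
```

```bash
python3 -m jog '[[0,0,0,0,0,0.8,0.94],[0,0,0,0,0,1.5,0.94],[0,0,0,0,0,1.5,0.94],[0,0,0,0,0,1.5,0.94]]'; python3 -c "
from h import *
s=telemetry.observe();print(s['ft_torque'])"
```

```text
clock: 6.55
tool_pos: [0.5391, 0.1079, -0.0019]
tcp_rot: [178.1, 0.0, 101.1]
wrist_force: [-14.4, -3.6, 21.3]
gripper_width: 0.0805
grasp_force: 10.9
[-0.56986372  1.63456725 -0.07136437]
```

```bash
python3 -m jog '[[0,0,0,1,0.2,1,0.91],[0,0,0,2,0.4,1.8,0.88],[0,0,0,2,0.4,1.8,0.88],[0,0,0,2,0.4,1.8,0.88]]'; python3 -m jog '[[0,0,0,1,0.2,0.7,0.85],[0,0,0,2,0.4,1.4,0.82],[0,0,0,2,0.4,1.4,0.82],[0,0,0,2,0.4,1.4,0.82]]'; python3 -c "
from h import *
s=telemetry.observe();print(s['ft_torque'])"
```

```text
clock: 6.95
tool_pos: [0.5415, 0.1084, -0.0]
tcp_rot: [178.1, 0.0, 101.1]
wrist_force: [-12.4, -3.7, 21.6]
gripper_width: 0.0749
grasp_force: 10.5
clock: 7.35
tool_pos: [0.5439, 0.1089, 0.0015]
tcp_rot: [178.0, 0.0, 101.1]
wrist_force: [-10.8, -2.3, 21.7]
gripper_width: 0.0701
grasp_force: 10.5
[-0.33908919  1.21414466  0.01510028]
```

```bash
python3 -m jog '[[0,0,0,1.2,0.2,0.6,0.79],[0,0,0,2.4,0.5,1.2,0.76],[0,0,0,2.4,0.5,1.2,0.76],[0,0,0,2.4,0.5,1.2,0.76]]'; python3 -m jog '[[0,0,0,1.2,0.2,0.6,0.73],[0,0,0,2.4,0.5,1.1,0.70],[0,0,0,2.4,0.5,1.1,0.70],[0,0,0,2.4,0.5,1.1,0.70]]'
python3 - <<'E'
from h import *
b=optics.grab_frame('scene')
cv2.imwrite('pics/b4.png',cv2.resize(b[190:250,290:365],(750,600),interpolation=cv2.INTER_CUBIC))
E
```

```text
clock: 7.75
tool_pos: [0.5463, 0.1093, 0.0028]
tcp_rot: [178.0, 0.0, 101.1]
wrist_force: [-11.4, -3.0, 22.5]
gripper_width: 0.0651
grasp_force: 11.1
clock: 8.15
tool_pos: [0.5487, 0.1099, 0.0041]
tcp_rot: [178.0, 0.0, 101.1]
wrist_force: [-11.2, -2.8, 26.2]
gripper_width: 0.0599
grasp_force: 12.5
```

View pics/b4.png

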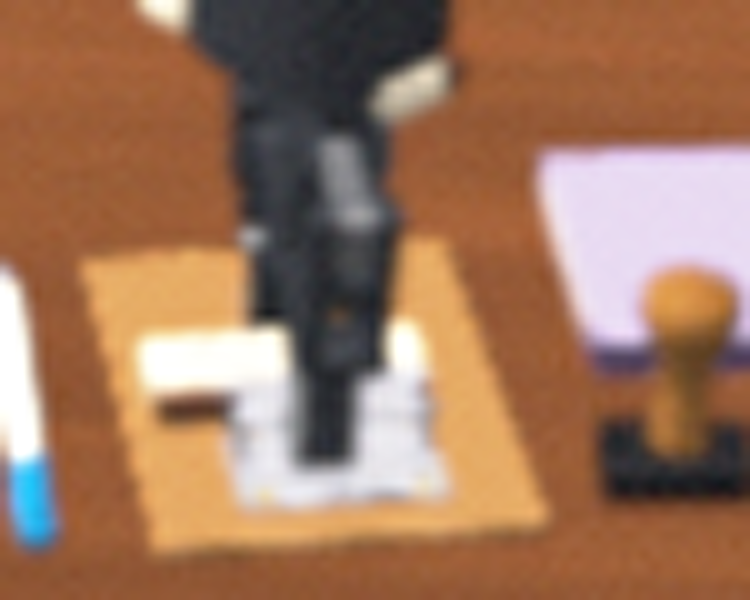

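The pad has moved forward to crop (135–430, 330–420) and squared up; its front is entering under the jaw. The tab is still fully down. Continuing.

```bash
python3 -m jog '[[0,0,0,1.2,0.2,0.7,0.67],[0,0,0,2.4,0.5,1.3,0.64],[0,0,0,2.4,0.5,1.3,0.64],[0,0,0,2.4,0.5,1.3,0.64]]'; python3 -m jog '[[0,0,0,1,0.2,0.5,0.62],[0,0,0,1.8,0.4,0.9,0.6],[0,0,0,1.8,0.4,0.9,0.6],[0,0,0,1.8,0.4,0.9,0.6]]'
```

```text
clock: 8.6
tool_pos: [0.5512, 0.1103, 0.0053]
tcp_rot: [178.0, 0.0, 101.1]
wrist_force: [-10.4, -2.6, 23.9]
gripper_width: 0.0547
grasp_force: 11.7
clock: 9.0
tool_pos: [0.5528, 0.1107, 0.0061]
tcp_rot: [178.0, 0.0, 101.1]
wrist_force: [-11.2, -3.4, 22.5]
gripper_width: 0.051
grasp_force: 10.9
```

```bash
for i in 1 2 3; do python3 -m jog '[[0,0,0,0.5,0.1,0,0.6],[0,0,0,1,0.2,0,0.6],[0,0,0,1,0.2,0,0.6]]'; done
```

```text
clock: 9.3
tool_pos: [0.553, 0.1107, 0.006]
tcp_rot: [178.1, 0.0, 101.1]
wrist_force: [-15.8, -4.4, 27.5]
gripper_width: 0.051
grasp_force: 13.0
clock: 9.6
tool_pos: [0.5531, 0.1108, 0.006]
tcp_rot: [178.2, 0.1, 101.1]
wrist_force: [-21.2, -6.7, 32.4]
gripper_width: 0.0512
grasp_force: 15.2
clock: 9.9
tool_pos: [0.5533, 0.1108, 0.0059]
tcp_rot: [178.3, 0.1, 101.1]
wrist_force: [-25.6, -8.6, 36.7]
gripper_width: 0.0512
grasp_force: 17.4
```

```bash
python3 -m jog '[[0,0,0,0,0,0.8,0.6],[0,0,0,0,0,1.3,0.6],[0,0,0,0,0,1.3,0.6]]';  python3 -m jog '[[0,0,0,0,0,0.3,0.585],[0,0,0,0,0,0.6,0.57],[0,0,0,0,0,0.6,0.57],[0,0,0,0,0,0.6,0.57]]'
python3 - <<'E'
from h import *
print(telemetry.observe()['ft_torque'])
b=optics.grab_frame('scene')
cv2.imwrite('pics/b5.png',cv2.resize(b[190:250,290:365],(750,600),interpolation=cv2.INTER_CUBIC))
E
```

```text
clock: 10.2
tool_pos: [0.5547, 0.1112, 0.0069]
tcp_rot: [178.2, 0.0, 101.1]
wrist_force: [-12.9, -3.2, 18.2]
gripper_width: 0.0512
grasp_force: 9.3
clock: 10.6
tool_pos: [0.5547, 0.1112, 0.0072]
tcp_rot: [178.2, 0.0, 101.1]
wrist_force: [-11.5, -4.1, 15.1]
gripper_width: 0.0494
grasp_force: 14.6
[-0.68260434  2.07352475 -0.01957369]
```

View pics/b5.png

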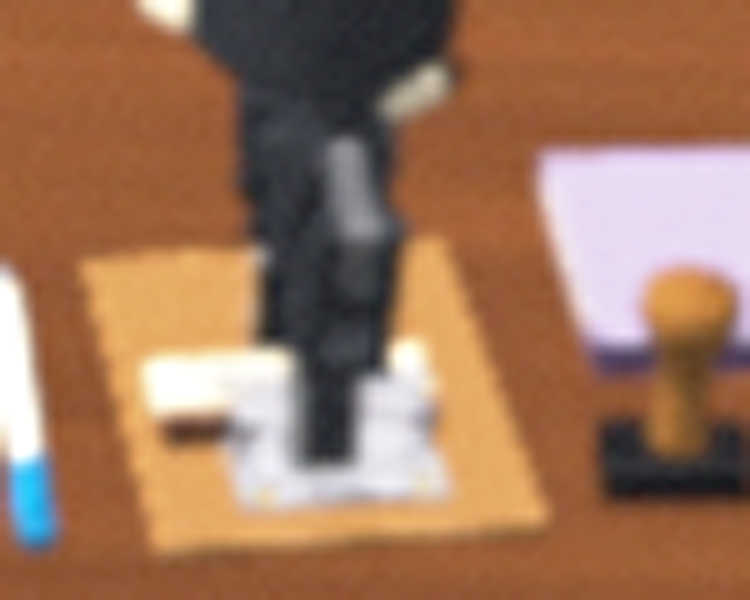

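```bash
python3 -m jog '[[0,0,0,0,0,0.2,0.55],[0,0,0,0,0,0.2,0.53],[0,0,0,0,0,0.2,0.53],[0,0,0,0,0,0.2,0.53],[0,0,0,0,0,0.2,0.53]]'; python3 -m jog '[[0,0,0,0.5,0.1,0,0.53],[0,0,0,1,0.2,0,0.53],[0,0,0,1,0.2,0,0.53],[0,0,0,1,0.2,0,0.53]]'
python3 - <<'E'
from h import *
cam=optics.camera_model('scene')
c=np.array([.5311,.1108]);t=np.radians(11.1);Rb=np.array([[np.cos(t),-np.sin(t)],[np.sin(t),np.cos(t)]])
P=lambda x,y,z:((proj(cam,[*(c+Rb@[x/1e3,y/1e3]),z/1e3])-[290,190]+.5)*10-.5).round(0)[0]
for x in(24,27,30): print(x,P(x,-45.5,15),P(x,-45.5,6),P(x-32,-45.5,15),P(x,34.5,15),P(x-32,34.5,15))
b=optics.grab_frame('scene')
cv2.imwrite('pics/b6.png',cv2.resize(b[190:250,290:365],(750,600),interpolation=cv2.INTER_CUBIC))
E
```

```text
clock: 11.15
tool_pos: [0.5539, 0.111, 0.0074]
tcp_rot: [178.3, 0.0, 101.1]
wrist_force: [-15.0, -4.8, 20.4]
gripper_width: 0.0469
grasp_force: 18.4
clock: 11.55
tool_pos: [0.5539, 0.111, 0.0073]
tcp_rot: [178.4, 0.0, 101.1]
wrist_force: [-21.8, -6.2, 24.9]
gripper_width: 0.0468
grasp_force: 20.7
24 [168. 422.] [167. 447.] [151. 360.] [440. 404.] [418. 343.]
27 [169. 428.] [168. 453.] [152. 366.] [442. 410.] [420. 348.]
30 [171. 434.] [170. 459.] [154. 371.] [445. 416.] [422. 354.]
```

View pics/b6.png

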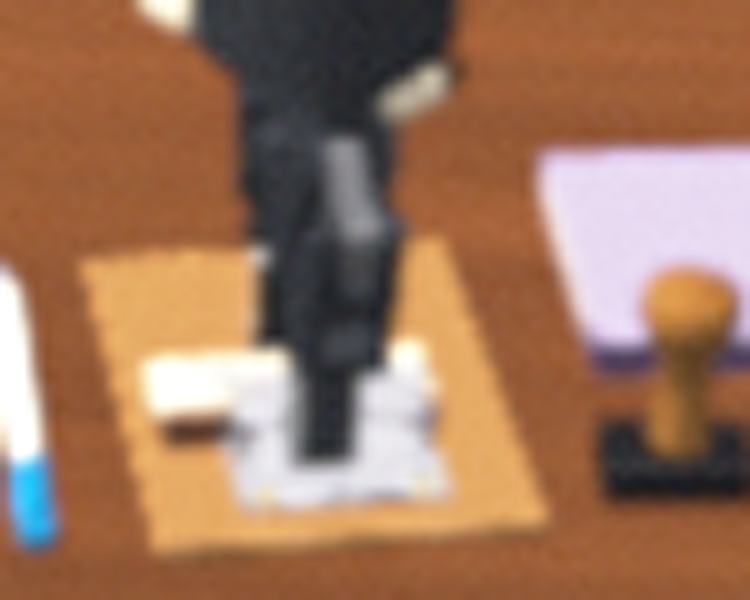

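```bash
cat > edge.py <<'E'
from h import *
import sys
cam=optics.camera_model('scene')
c=np.array([.5311,.1108]);t=np.radians(11.1);Rb=np.array([[np.cos(t),-np.sin(t)],[np.sin(t),np.cos(t)]])
def bd(u,v,z): return ((ray(cam,[((u+.5)/10-.5+290,(v+.5)/10-.5+190)],z)[0,:2]-c)@Rb*1e3).round(1)
def edge(f,cols,lo,hi,ch=0):
    # first upward crossing of the blue channel going down (board -> cream)
    out=[]
    for u in cols:
        p=cv2.GaussianBlur(f,(5,5),0)[lo:hi,u,ch].astype(float); a,b=p[:8].mean(),np.percentile(p,95); m=(a+b)/2
        k=np.argmax(p>m); out.append((u,lo+k))
    return out
for n in sys.argv[1:]:
    f=cv2.imread(f'pics/{n}.png')
    lo={'b3':280,'b4':300}.get(n,320)
    e=edge(f,(160,180,200,220,240),lo,lo+80); print(n,'left',e,[bd(*q,.015) for q in e])
    e=edge(f,(400,408,415),lo-10,lo+60); print('right',e,[bd(*q,.015) for q in e])
    # board far(-x) edge and near(+x) edge: brown table <-> tan, green channel
    g=edge(f,(110,150,200),230,290,1); print('board -x',[bd(*q,.006) for q in g])
    fl=f[::-1]; g=[(u,599-v) for u,v in edge(fl,(200,300,400,500),30,100,1)]; print('board +x',[bd(*q,.006) for q in g])
E
python3 edge.py b3 b4 b6
```

```text
b3 left [(160, np.int64(313)), (180, np.int64(310)), (200, np.int64(308)), (220, np.int64(305)), (240, np.int64(303))] [array([-32.5, -38.9]), array([-33.5, -32.7]), array([-33.8, -26.6]), array([-34.8, -20.3]), array([-35.2, -14.2])]
right [(400, np.int64(298)), (408, np.int64(304)), (415, np.int64(310))] [array([-32.4,  34. ]), array([-28.9,  35.7]), array([-25.5,  37.1])]
board -x [array([-77.6, -47.1]), array([-79.5, -34.4]), array([-79.5, -18.8])]
board +x [array([ 72.6, -43.7]), array([ 74.8, -15.7]), array([73.4, 13.2]), array([72.4, 42.1])]
b4 left [(160, np.int64(336)), (180, np.int64(335)), (200, np.int64(333)), (220, np.int64(332)), (240, np.int64(330))] [array([-20.3, -40.8]), array([-20.1, -34.8]), array([-20.5, -28.7]), array([-20.4, -22.8]), array([-20.8, -16.7])]
right [(400, np.int64(322)), (408, np.int64(323)), (415, np.int64(327))] [array([-19.6,  31.4]), array([-18.8,  33.6]), array([-16.4,  35.3])]
board -x [array([-77.6, -47.1]), array([-80.1, -34.3]), array([-80. , -18.7])]
board +x [array([ 73. , -43.8]), array([ 73. , -15.3]), array([73.4, 13.2]), array([72.9, 42. ])]
b6 left [(160, np.int64(357)), (180, np.int64(356)), (200, np.int64(355)), (220, np.int64(353)), (240, np.int64(353))] [array([ -9.3, -42.5]), array([ -9.1, -36.6]), array([ -9. , -30.6]), array([ -9.4, -24.6]), array([ -8.7, -18.7])]
right [(400, np.int64(341)), (408, np.int64(341)), (415, np.int64(342))] [array([-9.6, 29.4]), array([-9.3, 31.7]), array([-8.5, 33.7])]
board -x [array([-77. , -47.2]), array([-80.1, -34.3]), array([-79.5, -18.8])]
board +x [array([ 72.6, -43.7]), array([ 73. , -15.3]), array([73.4, 13.2]), array([72.4, 42.1])]
```

The pad's plain edge measures equal on the left and right (about -9.1 in the biased scene frame), so it is square. The pusher is blocked in +x with the tab still at its end stop, so the pad is on the stops. I'll relax the push slightly, then lift gently to let the jaw close.

```bash
python3 -m jog '[[0,0,0,-1,-0.2,0,0.55],[0,0,0,-2,-0.4,0,0.56],[0,0,0,-3,-0.6,0,0.57],[0,0,0,-3.2,-0.6,0,0.57],[0,0,0,-3.2,-0.6,0,0.57]]'; python3 -m jog '[[0,0,0,0,0,1,0.57],[0,0,0,0,0,2,0.57],[0,0,0,0,0,3,0.57],[0,0,0,0,0,4,0.57],[0,0,0,0,0,5,0.57],[0,0,0,0,0,6,0.57],[0,0,0,0,0,7,0.57],[0,0,0,0,0,8,0.57],[0,0,0,0,0,8,0.57]]';python3 -m jog '[[0,0,0,0,0,4,0.57],[0,0,0,0,0,10,0.57],[0,0,0,0,0,20,0.57],[0,0,0,0,0,40,0.57],[0,0,0,0,0,60,0.57],[0,0,0,0,0,60,0.57],[0,0,0,0,0,60,0.57]]'
python3 - <<'E'
from h import *
b=optics.grab_frame('scene')
cv2.imwrite('pics/b7.png',cv2.resize(b[190:250,290:365],(750,600),interpolation=cv2.INTER_CUBIC))
E
python3 edge.py b7
```

```text
clock: 12.1
tool_pos: [0.5539, 0.1111, 0.008]
tcp_rot: [178.0, 0.0, 101.1]
wrist_force: [-7.0, -1.2, 14.6]
gripper_width: 0.0486
grasp_force: 8.4
clock: 13.0
tool_pos: [0.5547, 0.1112, 0.0156]
tcp_rot: [178.0, 0.0, 101.1]
wrist_force: [0.6, -0.1, -0.5]
gripper_width: 0.0486
grasp_force: 0.0
clock: 13.7
tool_pos: [0.5548, 0.1112, 0.076]
tcp_rot: [177.9, 0.0, 101.1]
wrist_force: [0.6, 0.0, -0.1]
gripper_width: 0.0489
grasp_force: 0.0
b7 left [(160, np.int64(356)), (180, np.int64(356)), (200, np.int64(354)), (220, np.int64(353)), (240, np.int64(351))] [array([ -9.8, -42.4]), array([ -9.1, -36.6]), array([ -9.5, -30.5]), array([ -9.4, -24.6]), array([ -9.7, -18.6])]
right [(400, np.int64(340)), (408, np.int64(340)), (415, np.int64(342))] [array([-10.1,  29.5]), array([-9.8, 31.8]), array([-8.5, 33.7])]
board -x [array([-77.6, -47.1]), array([-80.1, -34.3]), array([-79.5, -18.8])]
board +x [array([ 72.6, -43.7]), array([ 73.9, -15.5]), array([73.4, 13.2]), array([72.9, 42. ])]
```

View pics/b7.png

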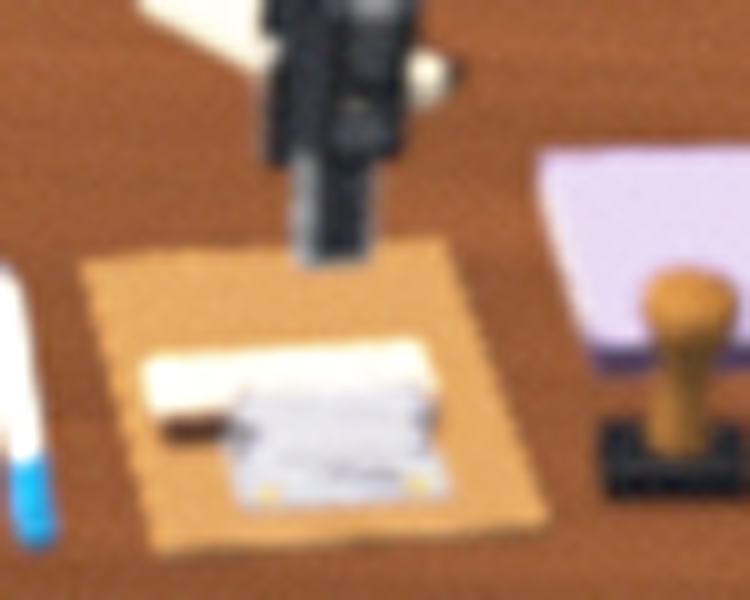

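The jaw has closed on the pad: its edges are at crop (143–430, 345–440), and the tab rests partly raised. I'll move the arm clear and check from the top camera.

```bash
python3 -m jog '[[0,0,0,0,0,40,0.57],[0,0,0,0,0,80,0.57],[0,0,0,-40,40,120,0.57],[0,0,0,-80,80,120,0.57],[0,0,0,-120,120,120,0.57],[0,0,0,-160,160,120,0.57],[0,0,0,-200,200,120,0.57],[0,0,0,-240,240,120,0.57],[0,0,0,-280,280,120,0.57],[0,0,0,-280,280,120,0.57],[0,0,0,-280,280,120,0.57],[0,0,0,-280,280,120,0.57]]'
python3 - <<'E'
from h import *
f=optics.grab_frame('top');cam=optics.camera_model('top')
cv2.imwrite('pics/c8.png',cv2.resize(f[160:240,200:280],None,fx=7,fy=7,interpolation=cv2.INTER_CUBIC))
f0=cv2.imread('pics/top0.png')
c=np.array([.5311,.1108]);t=np.radians(11.1);Rb=np.array([[np.cos(t),-np.sin(t)],[np.sin(t),np.cos(t)]])
# profiles along board x at given y, blue channel, sampled at pad-top height
def prof(im,y,z,xs):
    w=np.array([c+Rb@[x/1e3,y/1e3] for x in xs]); p=proj(cam,np.c_[w,np.full(len(xs),z)]).astype(np.float32)
    return cv2.remap(im,p[:,:1],p[:,1:],cv2.INTER_LINEAR)[:,0].astype(float)
xs=np.arange(-60,20,.2)
for nm,im in(('before',f0),('now',f)):
  for y in(-38,-30,-20,-10,0,10,20,28):
    b=prof(im,y,.015,xs)[:,0]; lo,hi=b[:60].mean(),np.percentile(b,97); k=np.argmax(b>(lo+hi)/2); print(nm,y,round(xs[k],1),end=' | ')
  print()
for lo,hi in((-95,-55),):
  xs=np.arange(lo,hi,.2); print('board -x',[round(xs[np.argmax((g:=prof(f,y,.006,xs)[:,1])>(g[:20].mean()+g[-20:].mean())/2)],1) for y in(-40,-20,0,20,40)])
xs=np.arange(95,68,-.2); print('board +x',[round(xs[np.argmax((g:=prof(f,y,.006,xs)[:,1])>(g[:20].mean()+g[-10:].mean())/2)],1) for y in(-40,-20,0,20,40)])
E
```

```text
clock: 14.95
tool_pos: [0.2733, 0.3917, 0.1948]
tcp_rot: [178.1, 0.0, 101.3]
wrist_force: [0.1, -0.3, 0.4]
gripper_width: 0.0486
grasp_force: 0.0
before -38 -26.0 | before -30 -27.0 | before -20 -28.0 | before -10 -29.2 | before 0 -30.2 | before 10 -31.0 | before 20 -32.6 | before 28 -33.4 | 
now -38 -2.8 | now -30 -3.2 | now -20 -2.6 | now -10 -3.0 | now 0 -3.0 | now 10 -3.0 | now 20 -2.8 | now 28 -3.0 | 
board -x [np.float64(-73.8), np.float64(-74.2), np.float64(-73.6), np.float64(-74.0), np.float64(-73.6)]
board +x [np.float64(73.6), np.float64(74.6), np.float64(74.2), np.float64(75.2), np.float64(73.6)]
```

View pics/c8.png

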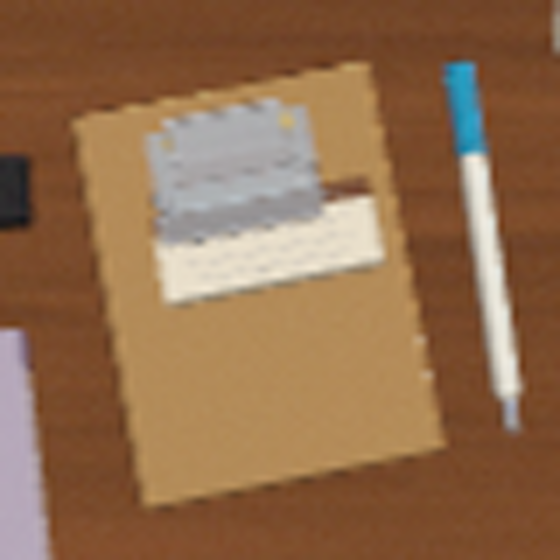

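The top view shows the pad under the jaw. Its plain edge is at board x ≈ -3.0 (home is -2, calibration about 2 mm), and it is square to within 0.6 mm along its length. The pen and the other objects in view are undisturbed.

```bash
python3 -c "
from bench import job
print(job.sign_off())"
```

```text
the job is handed in; nothing more can be done
None
```

I loaded the ticket pad under the held-open jaw, pushed it until it blocked against the stops, released the tab so the clip closed on it, and handed the job in at about 15 s; the last top view shows it square, with its plain edge about 1 mm short of nominal home, within the 2 mm calibration error.

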